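# Read the amber bottle's code label with the hand scanner

### The arm

A 6-joint arm with a two-finger parallel gripper is mounted at the origin on a cart in front of the work surface, level with it; the furniture and walls round the work are solid. World frame = base frame: x ahead of the robot, y to its left, z up, the work surface at z = 0. Lengths are in m, angles in rad, forces in N, time in s.
With the tool pointing down it reaches from about 0.25 to 0.725 m from the base axis. Payload 4 kg.
Tool frame: the origin (TCP) lies between the finger pads; the fingertips stand 11 mm ahead of it and the grasp point (between the pads) lies 8 mm behind it (bot.tip_extent is the distance from the TCP to the fingertips, in m); z points along the fingers, y is the line along which they close (so a half turn about z gives the same grasp; the last joint's range is limited). The gripper opens to 85 mm and grips with 20 to 120 N. Pads are 22 mm wide; open, the fingers measure 114 mm over their backs; the gripper's body (76 mm by 85 mm) begins 54 mm behind the grasp point. The pads swing forward as they close: fully open they stand 13 mm farther back than shut.
Start: joints at [1.277, 0.241, 0.005, 1.335, 0, 1.571], TCP at [0.145, 0.479, 0.242] pointing down, gripper open.
Joint ranges: [-2.72, 2.72], [-1.05, 1.87], [-1.09, 1.28], [-1.99, 2.15], [-1.42, 1.44], [-3.14, 3.14]. Speed limits (rad/s): [2.79, 2.79, 3.14, 3.14, 3.14, 3.14].

### API

Orientations are given as a unit quaternion [x, y, z, w].
In Python, from workcell import bot gives the robot as it stands. The module is installed in compiled form; this text tells all that it offers.
- The arm moves only by the tool drive_tool, never from a script. Its argument "rows" is a list of rows, each an object of numbers: "dx", "dy", "dz": the shift along the tool's x, y, z in units of 50 mm (1.0 is 50 mm); "wx", "wy", "wz": the turn, a rotation vector about the tool's x, y, z in units of 5 degrees (1.0 is 5 degrees); "hand": the finger opening in mm, from 0 to 85.4. A call has 1 to 20 rows; each row is the pose to reach, as a shift and turn from the pose commanded when the call began, along the tool's axes at that moment; what a row does not reach only later rows make up. A row lasts 1/10 s, in which the tool goes at most 50 mm and 8.59 degrees, less where a joint would pass 70% of its speed; a pose out of reach is approached as far as the arm can. A call with a gripper value outside its range is refused whole. The fingers move at their own pace and stop on an object; the grip force is fixed at half the most. Time passes only in rows, so rows that repeat a pose let the fingers close. It gives the time, the measured TCP pose, the force, the opening and the grip force at its end, in the units of the state.
- bot.get_obs(): the state, without advancing time (a new reading comes with each control period).
- bot.camera(name): name is "side" or "top" or "wrist"; returns the picture (400x640x3 uint8, red, green, blue); there is no depth.
- bot.get_calibration(name): a dict with "vfov" (degrees; the focal length in pixels is half the picture's height over the tangent of half this angle, whatever the lens; pixels are square), "cx", "cy" (the principal point, pixels), "origin" and "rotation" of the camera in the world; the wrist camera has in their place "mount" (4x4, takes a point from camera to tool coordinates, whose origin is the TCP and whose axes are the flange's). Camera axes: x right, y up, looking along -z (the intrinsics and any distortion apply to the point x, -y, -z); pixel columns grow to the right and rows downward; lengths in m; the calibration is good to about 2 mm. A picture is of the moment at which its call begins: read the wrist's pose just before it. get_calibration takes no time and is no camera call.
- bot.job_done(): hands the job in; it is judged then, once.
Trained networks look in the newest picture that a camera, given by its name, has taken for a name from the list of things; names that differ only in an ending like _2 or _b are one class to them, and where a whole thing is asked for, a point or a joint stands for the part that bears it (a point fixed in the world has none). Each returns a list of dicts, best first, with "score" (0 to 1); they miss things now and then, are a little off and sometimes report something else, mostly with a low value. They report only what shows in the picture. A call takes as long as a camera call. They do not tell look-alikes from the thing itself.
- bot.look_for(camera, thing): "extent" ([centre column, centre row, width, height] in pixels, round what is visible of it).
- bot.outline_of(camera, thing): "region" (400x640 bool, what is visible of it) and "extent" ([centre column, centre row, width, height] in pixels, round what is visible of it).
The state is a dict: "clock": time; "joint_pos": joint angles; "joint_vel": joint speeds; "tau": joint torques, N m; "eef_pos": TCP position; "tool_rot": TCP orientation; "ft_force": force on the tool from outside, world axes, zero at the start; "ft_torque": the same for the moment, N m; "grip_width": finger opening in m; "grasp_force": force on a finger pad.
Only numpy, scipy, OpenCV 4.12 (cv2) and the standard library are available. Lean on these libraries where they do the work, as an engineer would, in place of code of your own. Each camera call takes 0.05 s, during which the arm holds its last target. There are 200 camera calls.

### The job

Take the cordless code scanner out of its cradle and read the code label of the sample station on which the amber bottle stands, not the other station's: point the scanner's window squarely at the middle of that sloping label from 5 to 8 cm away and hold it still there for two full seconds, without bumping the stations. Then lay the scanner back in its cradle just as it lay, head at the same end, and let go. Leave the bottles, the beaker and the jar where they stand.

Things in the scene. Friction and masses are not known exactly. Their poses are not given: they have to be found in the camera images.
- scanner: Cordless code scanner, 194 mm long. Grey handle along its x, 30 mm wide (y), 26 mm high (z), x = -100 to +50 mm. Black head with yellow band at the +x end, 46 x 50 mm, x = 48 to 94 mm, z = -50 to +14 mm. The scan window in the head's underside looks along -z. Origin on the handle's centre line, near the centre of mass; z is up as it lies in the cradle. 180 g.
- scanner_grip (a point): Point on the scanner's handle centre line at x = -15 mm, midway between the cradle's two yokes: the place to grip, from above, across the 30 mm width. Axes as the scanner's.
- scanner_window (a point): Centre of the scan window in the scanner head's underside, at x = 71, z = -50.5 mm of the scanner. Axes as the scanner's: it looks along -z.
- cradle: Fixed black base plate 210 x 90 x 8 mm with two grey yokes, 8 mm thick, at x = -71 and +34 mm; saddles at height 60 mm, 35 to 40 mm wide between flared ears that rise to 79 mm. Origin at the centre of its underside, z up. The scanner lies with its origin 73 mm straight above this origin, axes parallel, head over the +x end.
- station_a: Fixed sample station: grey base 165 x 100 x 8 mm; at its rear (+x) a circle where a bottle stands, at its front (-x) an aluminium plate 70 x 74 mm that slopes at 32 degrees and carries the code label. Highest point of the plate 54 mm. Origin at the centre of its underside, z up.
- station_b: A second sample station, the same as station_a.
- label_a (a point): Centre of the square code label (56 mm, black pattern on white) on the sloping plate of station_a, 36 mm above the bench. z is the outward normal of the label, 32 degrees from vertical, leaning to the station's front; x points up the slope, y along the level.
- label_b (a point): The same point and axes on station_b.
- seat_a (a point): Centre of the bottle circle on station_a, 8 mm above the bench, 80 mm behind the label.
- seat_b (a point): The same point on station_b.
- amber_bottle: Amber brown bottle with pale blue cap, 60 mm across, 162 mm high, loose, standing on one of the two stations. Origin at the centre of its underside.
- white_bottle: White plastic bottle with white cap, 67 mm across, 157 mm high, loose, standing on the other station. Origin at the centre of its underside.
- beaker: Clear beaker with dark red contents, 74 mm across, 88 mm high, loose bystander. Origin at the centre of its underside.
- jar: Small jar with white lid, 73 mm across, 77 mm high, loose bystander. Origin at the centre of its underside.
Mind the look-alikes: they are no part of the job. Leave any green look-alike of the white_bottle alone.

How it is judged:
On the way, in this order (a step that is already met when the one before it is completed fails the run):
1. the scanner is lifted clear of its cradle, by 40 mm or more (z of scanner in the frame of cradle above 0.113 m), for 0.1 s.
2. the amber bottle's label is read: its centre within 15 mm of the window axis each way, 40 to 90 mm off, square within 0.2 rad, scanner still, for 1.5 s (((horizontal distance between amber_bottle and seat_a below 0.06 m and (x of label_a in the frame of scanner_window between -0.015 and 0.015 m and y of label_a in the frame of scanner_window between -0.015 and 0.015 m and z of label_a in the frame of scanner_window between -0.09 and -0.04 m and angle between the z axis of scanner_window and the z axis of label_a, either way round below 0.2 rad and linear speed of scanner below 0.03 m/s and angular speed of scanner below 0.2 rad/s)) or (horizontal distance between amber_bottle and seat_b below 0.06 m and (x of label_b in the frame of scanner_window between -0.015 and 0.015 m and y of label_b in the frame of scanner_window between -0.015 and 0.015 m and z of label_b in the frame of scanner_window between -0.09 and -0.04 m and angle between the z axis of scanner_window and the z axis of label_b, either way round below 0.2 rad and linear speed of scanner below 0.03 m/s and angular speed of scanner below 0.2 rad/s)))), for 1.5 s.
At the end, for the whole second after the job is handed in: The released scanner lies in its cradle, head at the same end: within 15 mm along and 7 mm across of its place, resting height within 4 mm, level and aligned within 0.1 rad. Both bottles, the beaker and the jar stand upright within 30 mm of where they were (x of scanner in the frame of cradle between -0.015 and 0.015 m and y of scanner in the frame of cradle between -0.007 and 0.007 m and z of scanner in the frame of cradle between 0.069 and 0.077 m and x of scanner_window in the frame of cradle between 0.05 and 0.09 m and angle between the x axis of scanner and the x axis of cradle, either way round below 0.1 rad and angle between scanner's own z axis and vertical below 0.1 rad and linear speed of scanner below 0.02 m/s and contact force between scanner and the arm below 0.001 N and contact force between scanner and the fingers below 0.001 N and distance of each of amber_bottle, white_bottle, beaker, jar from where it was at the start of the episode below 0.03 m and angle between each of amber_bottle, white_bottle, beaker, jar's own z axis and vertical below 0.15 rad); the robot touches nothing.
It fails at once if the label of the other station is read (window held still, square and 40 to 90 mm in front of it) ((horizontal distance between amber_bottle and seat_a below 0.06 m and (x of label_b in the frame of scanner_window between -0.015 and 0.015 m and y of label_b in the frame of scanner_window between -0.015 and 0.015 m and z of label_b in the frame of scanner_window between -0.09 and -0.04 m and angle between the z axis of scanner_window and the z axis of label_b, either way round below 0.2 rad and linear speed of scanner below 0.03 m/s and angular speed of scanner below 0.2 rad/s)) or (horizontal distance between amber_bottle and seat_b below 0.06 m and (x of label_a in the frame of scanner_window between -0.015 and 0.015 m and y of label_a in the frame of scanner_window between -0.015 and 0.015 m and z of label_a in the frame of scanner_window between -0.09 and -0.04 m and angle between the z axis of scanner_window and the z axis of label_a, either way round below 0.2 rad and linear speed of scanner below 0.03 m/s and angular speed of scanner below 0.2 rad/s))).
It fails at once if a station is bumped with the scanner or the robot (more than 5 N) (contact force between any of station_a, station_b and scanner above 5 N or contact force between any of station_a, station_b and the arm above 5 N or contact force between any of station_a, station_b and the fingers above 5 N).
It fails at once if a bottle, the beaker or the jar is pushed more than 30 mm or tipped (distance of any of amber_bottle, white_bottle, beaker, jar from where it was at the start of the episode above 0.03 m or angle between any of amber_bottle, white_bottle, beaker, jar's own z axis and vertical above 0.35 rad).
It also fails if it takes over 51 s, if anything falls off the work surface, if the arm or the gripper's body presses on something with over 40 N, if the wrist force passes 120 N, or if a joint passes its speed limit or range.

## Working session

There is one attempt and no reset: what is moved stays moved. The work goes in short steps, Python scripts to look and compute and a tool call to move; the robot and the scene stay as the last step left them, time stands still between calls to the robot, and variables do not carry over. Pictures are saved under pics/ and viewed, at most 12 in all, crops included, and the job is handed in when it is done.

Besides the shell and the picture viewer there is one more tool, called after "Emit:" as a command line: name --argument value ..., lists and objects as JSON in quotes. drive_tool: Moves the arm, as the interface text tells. Its arguments: {"type":"object","properties":{"rows":{"type":"array","items":{"type":"object","properties":{"dx":{"type":"number"},"dy":{"type":"number"},"dz":{"type":"number"},"wx":{"type":"number"},"wy":{"type":"number"},"wz":{"type":"number"},"hand":{"type":"number"}}}}},"required":["rows"]}

```bash
mkdir -p pics; cat > h.py <<'E'
import numpy as np, cv2
from scipy.spatial.transform import Rotation as R
from workcell import bot
def save(cam,name):
    im=bot.camera(cam); cv2.imwrite(f'pics/{name}.png',im[:,:,::-1]); return im
def cam(name,obs=None):
    c=bot.get_calibration(name); f=200/np.tan(np.radians(c['vfov'])/2)
    if 'mount' in c:
        o=obs or bot.get_obs(); M=np.array(c['mount']); T=np.eye(4); T[:3,:3]=R.from_quat(o['tool_rot']).as_matrix(); T[:3,3]=o['eef_pos']; M=T@M
        return f,c['cx'],c['cy'],M[:3,3],M[:3,:3]
    return f,c['cx'],c['cy'],np.array(c['origin']),np.array(c['rotation']).reshape(3,3)
def ray(C,u,v):
    f,cx,cy,o,Rm=C; return o,Rm@np.array([(u-cx)/f,-(v-cy)/f,-1])
def onz(C,u,v,z):
    o,d=ray(C,u,v); return o+d*(z-o[2])/d[2]
def proj(C,P):
    f,cx,cy,o,Rm=C; p=(np.atleast_2d(P)-o)@Rm; return np.c_[cx-f*p[:,0]/p[:,2],cy+f*p[:,1]/p[:,2]]
E
python3 - <<'E'
from h import *
for n in('top','side','wrist'):
    print(n,bot.get_calibration(n))
a=save('top','top0');
for t in ('scanner','cradle','station_a','label_a','amber_bottle','white_bottle','beaker','jar'):
    print(t,[(np.round(d['extent']).astype(int).tolist(),round(d['score'],2)) for d in bot.look_for('top',t)])
b=save('side','side0')
print(bot.get_obs())
E
```

```text
top {'vfov': 54.81727701044154, 'cx': 327.9173557301873, 'cy': 199.8702021169214, 'origin': array([ 0.3862286 , -0.07265934,  1.49287679]), 'rotation': array([-0.05186175,  0.03704856,  0.71113673, -0.70015878])}
side {'vfov': 50.51626435859215, 'cx': 313.9055554908242, 'cy': 196.5700588735234, 'origin': array([-0.02967349, -0.95939192,  0.66870036]), 'rotation': array([ 0.48968831, -0.15294382, -0.24284924,  0.82330905])}
wrist {'vfov': 59.91316214732343, 'cx': 318.247462020356, 'cy': 202.3866670199276, 'mount': array([[ 4.08945316e-05,  9.55585675e-01,  2.94713448e-01,
         7.49543210e-02],
       [ 9.99999609e-01,  2.21202078e-04, -8.55990978e-04,
        -9.08402479e-05],
       [-8.83163943e-04,  2.94713368e-01, -9.55585292e-01,
        -1.31883016e-01],
       [ 0.00000000e+00,  0.00000000e+00,  0.00000000e+00,
         1.00000000e+00]])}
scanner [([232, 231, 53, 14], 0.78)]
cradle [([236, 228, 51, 27], 0.93)]
station_a [([384, 176, 32, 43], 0.92)]
label_a [([314, 172, 30, 46], 0.98), ([385, 178, 27, 40], 0.95)]
amber_bottle [([389, 163, 18, 21], 0.68)]
white_bottle [([347,
[... 161 characters left out ...]
, 42], 0.27)]
{'clock': 0.5, 'joint_pos': array([ 1.27700875e+00,  2.40649464e-01,  4.92499654e-03,  1.33521809e+00,
       -7.14177499e-06,  1.57081220e+00]), 'joint_vel': array([0.00056307, 0.00116453, 0.00069013, 0.00142833, 0.00110613,
       0.00147244]), 'tau': array([ 2.70714821e-05, -3.71859670e+01,  2.52461261e+01,  2.72360601e-03,
        5.38050108e-05,  2.84563583e-06]), 'eef_pos': array([0.14477923, 0.47853485, 0.24225305]), 'tool_rot': array([ 1.46373937e-01,  9.89229329e-01, -7.28510412e-05, -7.16865657e-06]), 'ft_force': array([0.32475306, 0.32987814, 0.2931531 ]), 'ft_torque': array([0.05358819, 0.03341514, 0.02429579]), 'grasp_force': 0.0, 'grip_width': 0.08521908309310604}
```

View pics/top0.png

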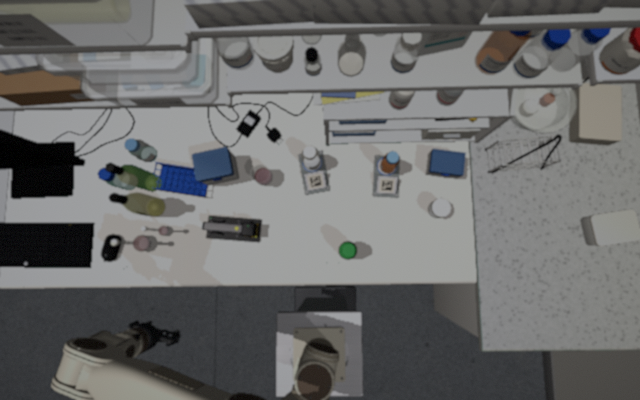

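View pics/side0.png

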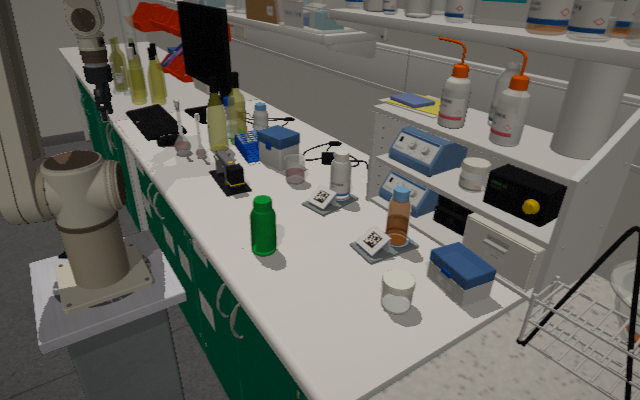

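Top view: the amber bottle is on the right station (389,163), its label at (386,183). The white bottle is on the left station (309,156), and the green look-alike at (347,249) is free-standing. The scanner in its cradle is at (232,229). In the side view its head with the yellow band is at the near end (235,178). I'll check these in a close crop and compute positions.

```bash
sed -i "s/np.array(c\['rotation'\]).reshape(3,3)/R.from_quat(c['rotation']).as_matrix()/" h.py
python3 - <<'E'
from h import *
a=cv2.imread('pics/top0.png'); s=cv2.imread('pics/side0.png')
c1=cv2.resize(a[140:260,190:310],(400,400),interpolation=cv2.INTER_CUBIC);c2=cv2.resize(a[140:200,360:420],(400,400),interpolation=cv2.INTER_CUBIC)
cv2.imwrite('pics/crop.png',np.hstack([c1,c2]))
C=cam('top')
print('base',proj(C,[[0,0,0]]))
for n,u,v,z in (('scanner',232,230,.08),('cradle',235,229,.0),('labA',386,184,.036),('labW',316,181,.036),('amber',389,160,.16),('white',310,154,.157),('green',347,249,.1),('beaker',264,175,.05),('jar',441,207,.06)): print(n,onz(C,u,v,z).round(3))
E
```

```text
base [[318.63791004 353.60114908]]
scanner [0.46 0.31 0.08]
cradle [0.467 0.32  0.   ]
labA [ 0.628 -0.266  0.036]
labW [0.644 0.001 0.036]
amber [ 0.693 -0.263  0.16 ]
white [0.721 0.015 0.157]
green [ 0.384 -0.11   0.1  ]
beaker [0.669 0.199 0.05 ]
jar [ 0.534 -0.463  0.06 ]
```

View pics/crop.png

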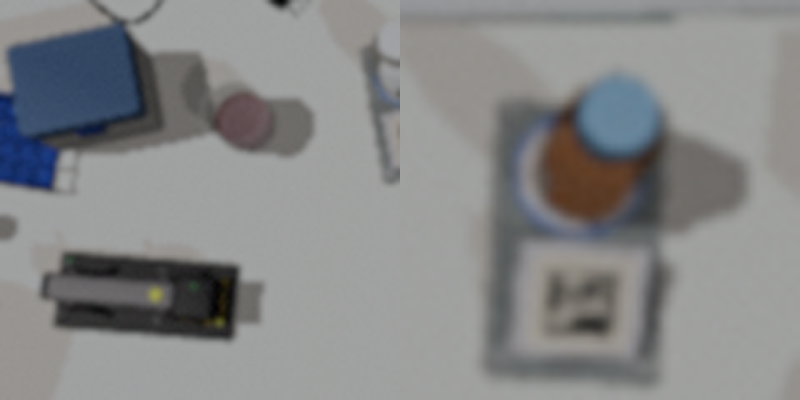

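Candidates:
- **Station to read:** amber bottle at (389,163) with its label at (387,185). The white-bottle station at (313,180) is the wrong one, and the green bottle at (347,249) is a decoy.
- **Scanner:** only one, in the cradle at (232,230), with its head at the right end (about -y).

The crop confirms this, so I'm moving above the cradle.

Emit:
drive_tool --rows '[{"dx": -7, "dy": -1, "wz": 14.6}, {"dx": -7, "dy": -1, "wz": 14.6}, {"dx": -7, "dy": -1, "wz": 14.6}, {"dx": -7, "dy": -1, "wz": 14.6}, {"dx": -7, "dy": -1, "wz": 14.6}, {"dx": -7, "dy": -1, "wz": 14.6}, {"dx": -7, "dy": -1, "wz": 14.6}, {"dx": -7, "dy": -1, "wz": 14.6}, {"dx": -7, "dy": -1, "wz": 14.6}, {"dx": -7, "dy": -1, "wz": 14.6}, {"dx": -7, "dy": -1, "wz": 14.6}, {"dx": -7, "dy": -1, "wz": 14.6}, {"dx": -7, "dy": -1, "wz": 14.6}]'

```text
invalid input at $.rows[0]: expected keys dx, dy, dz, wx, wy, wz, hand
```

```bash
python3 - <<'E'
from h import *
o=bot.get_obs(); print(o['clock'],o['eef_pos'],o['tool_rot'],o['joint_pos'])
im=save('wrist','w1'); C=cam('wrist',o)
for t in ('scanner','cradle'):
    for d in bot.outline_of('wrist',t):
        m=d['region'].astype(np.uint8); c,_=cv2.findContours(m,0,2); r=cv2.minAreaRect(max(c,key=cv2.contourArea))
        print(t,d['score'],np.round(d['extent']),np.round(r[0]),np.round(r[1]),r[2]); 
        z=.086 if t=='scanner' else .008
        print([onz(C,*p,z).round(3).tolist() for p in cv2.boxPoints(r)])
E
```

```text
0.5 [0.14477923 0.47853485 0.24225305] [ 1.46373937e-01  9.89229329e-01 -7.28510412e-05 -7.16865657e-06] [ 1.27700875e+00  2.40649464e-01  4.92499654e-03  1.33521809e+00
 -7.14177499e-06  1.57081220e+00]
```

View pics/w1.png

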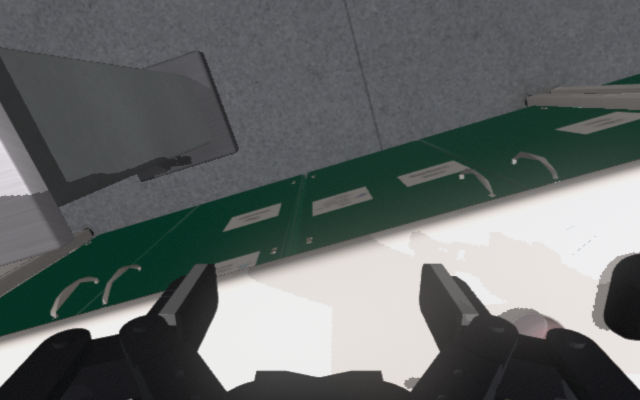

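The call was refused because every row needs all the keys; nothing moved. The picture shows the fingers at the bottom (columns 160–480, rows over 265), so I'm shifting the viewpoint slightly.

Emit:
drive_tool --rows '[{"dx": -7.1, "dy": -1.5, "dz": 0, "wx": 0, "wy": 0, "wz": 14.6, "hand": 85}, {"dx": -7.1, "dy": -1.5, "dz": 0, "wx": 0, "wy": 0, "wz": 14.6, "hand": 85}, {"dx": -7.1, "dy": -1.5, "dz": 0, "wx": 0, "wy": 0, "wz": 14.6, "hand": 85}, {"dx": -7.1, "dy": -1.5, "dz": 0, "wx": 0, "wy": 0, "wz": 14.6, "hand": 85}, {"dx": -7.1, "dy": -1.5, "dz": 0, "wx": 0, "wy": 0, "wz": 14.6, "hand": 85}, {"dx": -7.1, "dy": -1.5, "dz": 0, "wx": 0, "wy": 0, "wz": 14.6, "hand": 85}, {"dx": -7.1, "dy": -1.5, "dz": 0, "wx": 0, "wy": 0, "wz": 14.6, "hand": 85}, {"dx": -7.1, "dy": -1.5, "dz": 0, "wx": 0, "wy": 0, "wz": 14.6, "hand": 85}, {"dx": -7.1, "dy": -1.5, "dz": 0, "wx": 0, "wy": 0, "wz": 14.6, "hand": 85}, {"dx": -7.1, "dy": -1.5, "dz": 0, "wx": 0, "wy": 0, "wz": 14.6, "hand": 85}, {"dx": -7.1, "dy": -1.5, "dz": 0, "wx": 0, "wy": 0, "wz": 14.6, "hand": 85}, {"dx": -7.1, "dy": -1.5, "dz": 0, "wx": 0, "wy": 0, "wz": 14.6, "hand": 85}]'

```text
clock: 1.85
eef_pos: [0.4625, 0.3043, 0.2424]
tool_rot: [0.705, 0.709, 0.0, 0.0]
ft_force: [0.3, 0.7, -0.2]
grip_width: 0.0851
grasp_force: 0.0
```

```bash
python3 - <<'E'
from h import *
o=bot.get_obs(); print(o['clock'],o['eef_pos'],o['tool_rot'],o['joint_pos'])
im=save('wrist','w2'); C=cam('wrist',o)
for t in ('scanner','cradle'):
    for d in bot.outline_of('wrist',t):
        m=d['region'].astype(np.uint8); c,_=cv2.findContours(m,0,2); r=cv2.minAreaRect(max(c,key=cv2.contourArea))
        print(t,d['score'],np.round(d['extent']),np.round(r[0]),np.round(r[1]),r[2]); 
        z=.086 if t=='scanner' else .008
        print([onz(C,*p,z).round(3).tolist() for p in cv2.boxPoints(r)])
E
```

```text
1.85 [0.46245151 0.30434564 0.24239719] [7.05358979e-01 7.08850273e-01 2.93820343e-05 1.56354525e-05] [ 5.82067698e-01  3.47709050e-01  1.52216638e-01  1.37524000e+00
 -1.86026152e-05  2.14792659e+00]
scanner 0.63 [325. 150.  73. 232.] [325. 150.] [ 55. 229.] 4.39870548248291
[[0.436, 0.234, 0.086], [0.453, 0.425, 0.086], [0.495, 0.422, 0.086], [0.487, 0.229, 0.086]]
cradle 0.91 [327. 141. 107. 207.] [298. 137.] [ 30. 200.] 4.134671211242676
[[0.415, 0.226, 0.008], [0.435, 0.434, 0.008], [0.463, 0.432, 0.008], [0.448, 0.224, 0.008]]
```

View pics/w2.png

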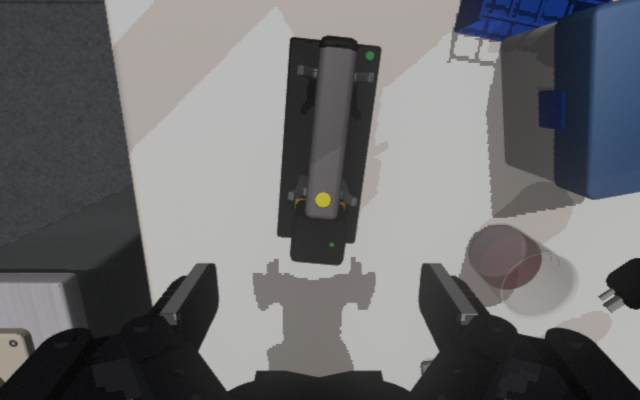

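The wrist view shows the scanner: handle tail at (340,42), grey end at (322,218), black head end at (318,263). The cradle plate corners are at (292,38), (381,46) and (278,236). The ears of the two yokes are at rows about 70 and 198.

```bash
python3 - <<'E'
from h import *
C=cam('wrist'); 
pts={'tail -100':(340,42,.086),'grey50':(322,218,.086),'head94':(318,263,.087),'pl TL':(292,38,.008),'pl TR':(381,46,.008),'pl BL':(278,236,.008),'pl BR':(354,243,.008)}
W={k:onz(C,*p) for k,p in pts.items()}
for k,w in W.items(): print(k,w.round(4))
# fit model: x,y,yaw of cradle
from scipy.optimize import least_squares
mod=np.array([[-.1,0,.086],[.05,0,.086],[.094,0,.087],[-.105,-.045,.008],[-.105,.045,.008],[.105,-.045,.008],[.105,.045,.008]])
obs=np.array([[p[0],p[1]] for p in pts.values()])
def M(q):
    c,s=np.cos(q[2]),np.sin(q[2]); return mod@np.array([[c,s,0],[-s,c,0],[0,0,1]])+[q[0],q[1],0]
f=lambda q:(proj(C,M(q))-obs).ravel()
r=least_squares(f,[.46,.32,-1.6],loss='soft_l1'); q=r.x; print(q,np.round(f(q).reshape(-1,2),1))
g=np.array([q[0]-.015*np.cos(q[2]),q[1]-.015*np.sin(q[2]),.073]); print('grip',g)
o=bot.get_obs(); Rt=R.from_quat(o['tool_rot'])
yy=R.from_matrix(np.c_[[-np.cos(q[2]),-np.sin(q[2]),0],[-np.sin(q[2]),np.cos(q[2]),0],[0,0,-1]]); 
print('tool rotvec deg',np.degrees((Rt.inv()*yy).as_rotvec()),'delta tool',Rt.inv().apply(g-o['eef_pos'])*20)
E
```

```text
tail -100 [0.4789 0.4186 0.086 ]
grey50 [0.4663 0.2764 0.086 ]
head94 [0.4629 0.2331 0.087 ]
pl TL [0.437  0.4326 0.008 ]
pl TR [0.5232 0.4259 0.008 ]
pl BL [0.4174 0.2267 0.008 ]
pl BR [0.5042 0.2184 0.008 ]
[ 0.47047474  0.32537642 -1.65612143] [[ 0.4 -9.2]
 [-0.1  0.9]
 [-0.5  1.4]
 [-2.5 -1.5]
 [ 1.1 -0.3]
 [-0.6  1.7]
 [ 1.8  1.2]]
grip [0.47175307 0.34032186 0.073     ]
tool rotvec deg [ 0.01345277 -0.00795709  5.14266053] delta tool [0.71702439 0.18800413 3.38986482]
```

Emit:
drive_tool --rows '[{"dx": 0.4, "dy": 0.1, "dz": 0.5, "wx": 0, "wy": 0, "wz": 0.5, "hand": 85}, {"dx": 0.72, "dy": 0.19, "dz": 1, "wx": 0, "wy": 0, "wz": 1.03, "hand": 85}, {"dx": 0.72, "dy": 0.19, "dz": 1.6, "wx": 0, "wy": 0, "wz": 1.03, "hand": 70}, {"dx": 0.72, "dy": 0.19, "dz": 2.2, "wx": 0, "wy": 0, "wz": 1.03, "hand": 65}, {"dx": 0.72, "dy": 0.19, "dz": 2.8, "wx": 0, "wy": 0, "wz": 1.03, "hand": 65}, {"dx": 0.72, "dy": 0.19, "dz": 3.2, "wx": 0, "wy": 0, "wz": 1.03, "hand": 65}, {"dx": 0.72, "dy": 0.19, "dz": 3.45, "wx": 0, "wy": 0, "wz": 1.03, "hand": 65}, {"dx": 0.72, "dy": 0.19, "dz": 3.55, "wx": 0, "wy": 0, "wz": 1.03, "hand": 65}, {"dx": 0.72, "dy": 0.19, "dz": 3.55, "wx": 0, "wy": 0, "wz": 1.03, "hand": 65}]'

```text
clock: 2.9
eef_pos: [0.4722, 0.3401, 0.0647]
tool_rot: [0.737, 0.676, -0.0, 0.0]
ft_force: [0.6, 0.2, 0.2]
grip_width: 0.065
grasp_force: 0.0
```

```bash
python3 - <<'E'
from h import *
a=save('wrist','w3'); b=save('side','s3')
cv2.imwrite('pics/v3.png',np.hstack([cv2.resize(a[:,:],(480,300)),cv2.resize(b[120:220,180:280],(300,300),interpolation=cv2.INTER_CUBIC)])[:,:,::-1])
E
```

```text
(no output)
```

View pics/v3.png

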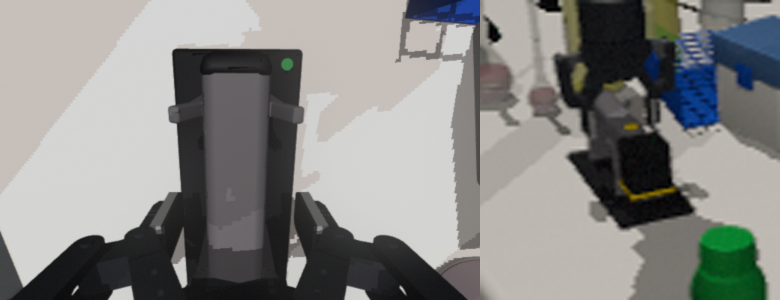

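The fingers straddle the handle, aligned and centred: the handle runs from (205,60) to (262,245) in the wrist view. I'll close the fingers and lift.

Emit:
drive_tool --rows '[{"dx": 0, "dy": 0, "dz": 0, "wx": 0, "wy": 0, "wz": 0, "hand": 20}, {"dx": 0, "dy": 0, "dz": 0, "wx": 0, "wy": 0, "wz": 0, "hand": 20}, {"dx": 0, "dy": 0, "dz": 0, "wx": 0, "wy": 0, "wz": 0, "hand": 20}, {"dx": 0, "dy": 0, "dz": 0, "wx": 0, "wy": 0, "wz": 0, "hand": 20}, {"dx": 0, "dy": 0, "dz": 0, "wx": 0, "wy": 0, "wz": 0, "hand": 20}, {"dx": 0, "dy": 0, "dz": 0, "wx": 0, "wy": 0, "wz": 0, "hand": 20}, {"dx": 0, "dy": 0, "dz": 0, "wx": 0, "wy": 0, "wz": 0, "hand": 20}, {"dx": 0, "dy": 0, "dz": 0, "wx": 0, "wy": 0, "wz": 0, "hand": 20}]'

```text
clock: 3.8
eef_pos: [0.4728, 0.3405, 0.0659]
tool_rot: [0.737, 0.676, 0.001, 0.0]
ft_force: [-0.8, -0.4, 5.6]
grip_width: 0.0291
grasp_force: 60.3
```

Emit:
drive_tool --rows '[{"dx": 0, "dy": 0, "dz": -0.2, "wx": 0, "wy": 0, "wz": 0, "hand": 20}, {"dx": 0, "dy": 0, "dz": -0.5, "wx": 0, "wy": 0, "wz": 0, "hand": 20}, {"dx": 0, "dy": 0, "dz": -0.9, "wx": 0, "wy": 0, "wz": 0, "hand": 20}, {"dx": 0, "dy": 0, "dz": -1.4, "wx": 0, "wy": 0, "wz": 0, "hand": 20}, {"dx": 0, "dy": 0, "dz": -2, "wx": 0, "wy": 0, "wz": 0, "hand": 20}, {"dx": 0, "dy": 0, "dz": -2.6, "wx": 0, "wy": 0, "wz": 0, "hand": 20}, {"dx": 0, "dy": 0, "dz": -3.2, "wx": 0, "wy": 0, "wz": 0, "hand": 20}, {"dx": 0, "dy": 0, "dz": -3.6, "wx": 0, "wy": 0, "wz": 0, "hand": 20}, {"dx": 0, "dy": 0, "dz": -3.8, "wx": 0, "wy": 0, "wz": 0, "hand": 20}, {"dx": 0, "dy": 0, "dz": -3.8, "wx": 0, "wy": 0, "wz": 0, "hand": 20}]'

```text
clock: 4.8
eef_pos: [0.4727, 0.3403, 0.2561]
tool_rot: [0.737, 0.676, 0.001, 0.0]
ft_force: [-0.7, -0.4, -1.5]
grip_width: 0.0293
grasp_force: 59.4
```

```bash
python3 - <<'E'
from h import *
o=bot.get_obs(); print(o['eef_pos'],o['tool_rot'],o['ft_force'],o['ft_torque'])
a=save('wrist','w4'); b=save('side','s4')
for c in('side','wrist'):print([(d['extent'],d['score']) for d in bot.look_for(c,'scanner')])
cv2.imwrite('pics/v4.png',np.hstack([cv2.resize(a[:,:],(480,300)),cv2.resize(b[80:180,190:290],(300,300),interpolation=cv2.INTER_CUBIC)])[:,:,::-1])
# labels: side cam
C=cam('side')
for d in bot.outline_of('side','label_a'):
    m=d['region'].astype(np.uint8); c,_=cv2.findContours(m,0,2); r=cv2.minAreaRect(max(c,key=cv2.contourArea)); print(d['score'],r,onz(C,*r[0],.036))
E
```

```text
[0.47274193 0.34029575 0.25608424] [7.37178343e-01 6.75697172e-01 1.17749040e-03 1.87352854e-04] [-0.67872758 -0.40910762 -1.51470004] [0.02343705 0.02132294 0.09341157]
[([229.5, 115.5, 25.0, 33.6], 0.55)]
[([318.0, 220.9, 94.7, 310.1], 0.78)]
0.91 ((381.04217529296875, 241.74620056152344), (33.79655838012695, 62.665313720703125), 70.82099914550781) [ 0.63666962 -0.28545467  0.036     ]
0.76 ((328.4716491699219, 202.3490447998047), (51.09812545776367, 27.884191513061523), 15.945395469665527) [ 0.64191787 -0.03649704  0.036     ]
```

View pics/v4.png

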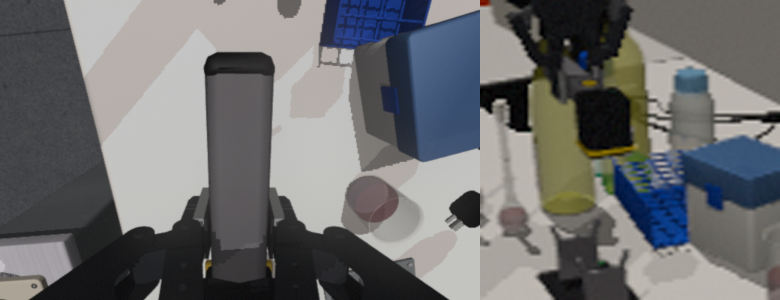

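Held level and clear of the cradle. The handle runs from (208,60) to (270,280) in the wrist view, and the head with its yellow band is visible at (603,125) in the side crop. I'll carry it to a viewpoint beside the amber station.

Emit:
drive_tool --rows '[{"dx": -0.12, "dy": 0.02, "dz": -0.1, "wx": 0, "wy": 0, "wz": 0, "hand": 20}, {"dx": -0.5, "dy": 0.06, "dz": -0.3, "wx": 0, "wy": 0, "wz": 0, "hand": 20}, {"dx": -1.1, "dy": 0.15, "dz": -0.5, "wx": 0, "wy": 0, "wz": 0, "hand": 20}, {"dx": -1.9, "dy": 0.25, "dz": -0.7, "wx": 0, "wy": 0, "wz": 0, "hand": 20}, {"dx": -2.75, "dy": 0.36, "dz": -0.9, "wx": 0, "wy": 0, "wz": 0, "hand": 20}, {"dx": -3.6, "dy": 0.47, "dz": -0.9, "wx": 0, "wy": 0, "wz": 0, "hand": 20}, {"dx": -4.5, "dy": 0.58, "dz": -0.9, "wx": 0, "wy": 0, "wz": 0, "hand": 20}, {"dx": -5.4, "dy": 0.7, "dz": -0.9, "wx": 0, "wy": 0, "wz": 0, "hand": 20}, {"dx": -6.3, "dy": 0.81, "dz": -0.9, "wx": 0, "wy": 0, "wz": 0, "hand": 20}, {"dx": -7.2, "dy": 0.93, "dz": -0.9, "wx": 0, "wy": 0, "wz": 0, "hand": 20}, {"dx": -8.1, "dy": 1.05, "dz": -0.9, "wx": 0, "wy": 0, "wz": 0, "hand": 20}, {"dx": -9, "dy": 1.16, "dz": -0.9, "wx": 0, "wy": 0, "wz": 0, "hand": 20}, {"dx": -9.9, "dy": 1.28, "dz": -0.9, "wx": 0, "wy": 0, "wz": 0, "hand": 20}, {"dx": -10.7, "dy": 1.39, "dz": -0.9, "wx": 0, "wy": 0, "wz": 0, "hand": 20}, {"dx": -11.4, "dy": 1.48, "dz": -0.9, "wx": 0, "wy": 0, "wz": 0, "hand": 20}, {"dx": -12, "dy": 1.55, "dz": -0.9, "wx": 0, "wy": 0, "wz": 0, "hand": 20}, {"dx": -12.4, "dy": 1.6, "dz": -0.9, "wx": 0, "wy": 0, "wz": 0, "hand": 20}, {"dx": -12.5, "dy": 1.62, "dz": -0.9, "wx": 0, "wy": 0, "wz": 0, "hand": 20}, {"dx": -12.5, "dy": 1.62, "dz": -0.9, "wx": 0, "wy": 0, "wz": 0, "hand": 20}]'

```text
clock: 6.95
eef_pos: [0.4976, -0.2908, 0.3002]
tool_rot: [0.738, 0.675, -0.0, -0.0]
ft_force: [0.1, 0.3, -3.0]
grip_width: 0.0292
grasp_force: 59.4
```

```bash
python3 - <<'E'
from h import *
o=bot.get_obs(); print(o['clock'],o['eef_pos'],o['tool_rot'],o['joint_pos'].round(2))
a=save('wrist','w5'); C=cam('wrist',o)
for d in bot.outline_of('wrist','label_a'):
    m=d['region'].astype(np.uint8); c,_=cv2.findContours(m,0,2); r=cv2.minAreaRect(max(c,key=cv2.contourArea)); print(d['score'],r,onz(C,*r[0],.036))
E
```

```text
6.95 [ 0.49764555 -0.29079994  0.30015812] [ 7.37969390e-01  6.74834185e-01 -1.58292276e-05 -5.55136193e-05] [-0.53  0.38  0.35  1.54  0.    1.13]
0.72 ((319.0, 222.0), (306.0, 94.0), 90.0) [ 0.49250882 -0.36218491  0.036     ]
0.59 ((457.9945983886719, 128.161376953125), (84.05358123779297, 145.2875518798828), 89.0759506225586) [ 0.65753656 -0.2645991   0.036     ]
```

View pics/w5.png

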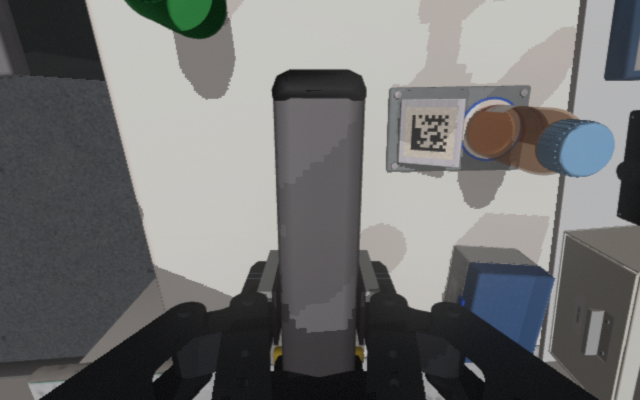

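The wrist view shows the amber station. The label's dark pattern is centred near (431,132). The station base has corners (389,88), (530,86) and (388,171), and the amber bottle stands behind it at (493,130). I'll refine the label centre and yaw numerically.

```bash
python3 - <<'E'
from h import *
C=cam('wrist'); a=cv2.imread('pics/w5.png'); g=cv2.cvtColor(a,6)
roi=g[103:162,405:458]; m=(cv2.GaussianBlur(roi,(0,0),1)<110).astype(np.uint8); ys,xs=np.nonzero(m)
r=cv2.minAreaRect(np.c_[xs,ys].astype(np.float32)); print(r, xs.min()+405,xs.max()+405,ys.min()+103,ys.max()+103)
bp=cv2.boxPoints(r)+[405,103]; print(bp.round(1)); u,v=bp.mean(0)
L=onz(C,u,v,.036); print('label',L)
for p in ((389,88),(530,86),(388,171),(470,169)): print(onz(C,*p,.008).round(4))
# predicted model for yaw candidates: label square corners 56mm & pattern
def corners(L,yaw,h):
    s,c=np.sin(np.radians(32)),np.cos(np.radians(32)); Rz=R.from_euler('z',yaw).as_matrix()
    X=Rz@[c,0,s];Y=Rz@[0,1,0]; return np.array([L+a*h*X+b*h*Y for a,b in((-1,-1),(-1,1),(1,1),(1,-1))])
for yaw in (-.1,-.05,0,.05,.1): print(yaw,proj(C,corners(L,yaw,.028)).round(1).tolist())
# white label mask
m2=(g[85:175,385:480]>185).astype(np.uint8)
c,_=cv2.findContours(m2,0,2); 
hull=cv2.convexHull(max(c,key=cv2.contourArea)); q=cv2.minAreaRect(hull); print('white',q[1],q[2],cv2.boxPoints(q)+[385,85])
E
```

```text
((23.984512329101562, 29.2322998046875), (35.920265197753906, 35.85374069213867), 3.814074993133545) 411 448 115 150
[[409.9 148.9]
 [412.3 113.2]
 [448.1 115.5]
 [445.7 151.3]]
label [ 0.62568051 -0.26425513  0.036     ]
[ 0.5876 -0.2129  0.008 ]
[ 0.7506 -0.2249  0.008 ]
[ 0.5837 -0.3111  0.008 ]
[ 0.6853 -0.3174  0.008 ]
-0.1 [[402.7, 154.6], [406.9, 105.8], [458.4, 107.1], [451.8, 159.5]]
-0.05 [[403.8, 155.6], [405.6, 106.8], [457.2, 106.0], [453.2, 158.4]]
0 [[405.0, 156.5], [404.3, 108.0], [456.0, 104.9], [454.5, 157.3]]
0.05 [[406.2, 157.4], [403.1, 109.2], [454.6, 103.9], [455.8, 156.1]]
0.1 [[407.5, 158.2], [402.0, 110.5], [453.3, 103.0], [457.0, 154.8]]
white (60.0, 6.0) 90.0 [[385.  85.]
 [391.  85.]
 [391. 145.]
 [385. 145.]]
```

```bash
python3 - <<'E'
from h import *
L=np.array([.6257,-.2645,.036]); yaw=-.065
A=R.from_euler('zy',[yaw,np.radians(-32)]).as_matrix(); X,Y,n=A.T; print(X,Y,n)
Rt=np.c_[Y,X,-n]; w=np.array([-.086,0,.043])
o=bot.get_obs(); R0=R.from_quat(o['tool_rot'])
for d in (.16,.065):
    p=L+d*n-Rt@w; D=R0.inv().apply(p-o['eef_pos'])
    print(d,'tcp',p.round(4),'d units',(D*20).round(2),'w units',(np.degrees((R0.inv()*R.from_matrix(Rt)).as_rotvec())/5).round(2))
    for s in ((.094,.025,-.05),(.094,-.025,-.05),(.048,.025,-.05),(-.1,0,-.013),(.094,.025,.014)):
        print(s,(p+Rt@(np.array([-(s[0]+.015),s[1],-s[2]-.0075]))).round(3))
print('step along tool z after: ',(.16-.065)*20)
E
```

```text
[ 0.84625723 -0.06495424  0.5288002 ] [0.05508432 0.99788824 0.0344205 ] [-5.29919264e-01  3.46944695e-18  8.48048096e-01]
0.16 tcp [ 0.5229 -0.1787  0.2111] d units [2.24 0.3  1.78] w units [-6.38  0.48 -0.25]
(0.094, 0.025, -0.05) [ 0.561 -0.289  0.185]
(0.094, -0.025, -0.05) [ 0.518 -0.286  0.158]
(0.048, 0.025, -0.05) [ 0.563 -0.243  0.186]
(-0.1, 0, -0.013) [ 0.53  -0.094  0.209]
(0.094, 0.025, 0.014) [ 0.527 -0.289  0.239]
0.065 tcp [ 0.5732 -0.1787  0.1305] d units [2.33 1.3  3.39] w units [-6.38  0.48 -0.25]
(0.094, 0.025, -0.05) [ 0.611 -0.289  0.104]
(0.094, -0.025, -0.05) [ 0.569 -0.286  0.078]
(0.048, 0.025, -0.05) [ 0.613 -0.243  0.106]
(-0.1, 0, -0.013) [ 0.581 -0.094  0.129]
(0.094, 0.025, 0.014) [ 0.577 -0.289  0.158]
step along tool z after:  1.9
```

```bash
python3 - <<'E'
from h import *
L=np.array([.6257,-.2645,.036]); yaw=-.065
A=R.from_euler('ZY',[yaw,np.radians(-32)]).as_matrix(); X,Y,n=A.T; print(X,Y,n)
Rt=np.c_[Y,X,-n]; w=np.array([-.086,0,.043])
o=bot.get_obs(); R0=R.from_quat(o['tool_rot'])
for d in (.16,.065):
    p=L+d*n-Rt@w; D=R0.inv().apply(p-o['eef_pos'])
    print(d,'tcp',p.round(4),'d units',(D*20).round(2),'w units',(np.degrees((R0.inv()*R.from_matrix(Rt)).as_rotvec())/5).round(2))
E
```

```text
[ 0.84625723 -0.05508432  0.52991926] [6.49542388e-02 9.97888244e-01 3.46944695e-18] [-0.5288002  0.0344205  0.8480481]
0.16 tcp [ 0.5239 -0.1717  0.2082] d units [2.39 0.31 1.84] w units [-6.4   0.07 -0.25]
0.065 tcp [ 0.5742 -0.175   0.1276] d units [2.41 1.32 3.45] w units [-6.4   0.07 -0.25]
```

Emit:
drive_tool --rows '[{"dx": 0.2, "dy": 0, "dz": 0, "wx": -0.5, "wy": 0, "wz": 0, "hand": 20}, {"dx": 0.6, "dy": 0.05, "dz": 0.2, "wx": -1.5, "wy": 0, "wz": -0.05, "hand": 20}, {"dx": 1.1, "dy": 0.1, "dz": 0.5, "wx": -2.6, "wy": 0, "wz": -0.1, "hand": 20}, {"dx": 1.6, "dy": 0.2, "dz": 0.9, "wx": -3.8, "wy": 0.03, "wz": -0.15, "hand": 20}, {"dx": 2, "dy": 0.25, "dz": 1.3, "wx": -4.9, "wy": 0.05, "wz": -0.2, "hand": 20}, {"dx": 2.3, "dy": 0.3, "dz": 1.6, "wx": -5.8, "wy": 0.07, "wz": -0.25, "hand": 20}, {"dx": 2.39, "dy": 0.31, "dz": 1.84, "wx": -6.3, "wy": 0.07, "wz": -0.25, "hand": 20}, {"dx": 2.39, "dy": 0.31, "dz": 1.84, "wx": -6.4, "wy": 0.07, "wz": -0.25, "hand": 20}, {"dx": 2.39, "dy": 0.31, "dz": 1.84, "wx": -6.4, "wy": 0.07, "wz": -0.25, "hand": 20}]'

```text
clock: 7.95
eef_pos: [0.5241, -0.1711, 0.2082]
tool_rot: [0.701, 0.658, 0.188, 0.201]
ft_force: [0.9, 0.4, -1.3]
grip_width: 0.0293
grasp_force: 59.9
```

```bash
python3 - <<'E'
from h import *
o=bot.get_obs(); print(o['clock'],o['eef_pos'],o['tool_rot'],o['joint_pos'].round(2))
L=np.array([.6257,-.2645,.036]); yaw=-.065
n=R.from_euler('ZY',[yaw,np.radians(-32)]).as_matrix()[:,2]; R0=R.from_quat(o['tool_rot'])
lw=R0.inv().apply(L-o['eef_pos'])-[-.086,0,.043]
print('label rel. window, tool axes',lw,'angle',np.arccos(-(R0.apply([0,0,1])@n)))
a=save('wrist','w6'); b=save('side','s6'); 
cv2.imwrite('pics/v6.png',np.hstack([cv2.resize(a,(480,300)),cv2.resize(b[130:280,290:440],(300,300),interpolation=cv2.INTER_CUBIC)])[:,:,::-1])
E
```

```text
7.95 [ 0.52406577 -0.17108804  0.20820613] [0.70092205 0.65794995 0.18833455 0.20084881] [-0.41  0.02 -0.51  0.51  0.18  1.27]
label rel. window, tool axes [-7.46622001e-04 -1.11514278e-04  1.59941547e-01] angle 0.0009085593395981084
```

View pics/v6.png

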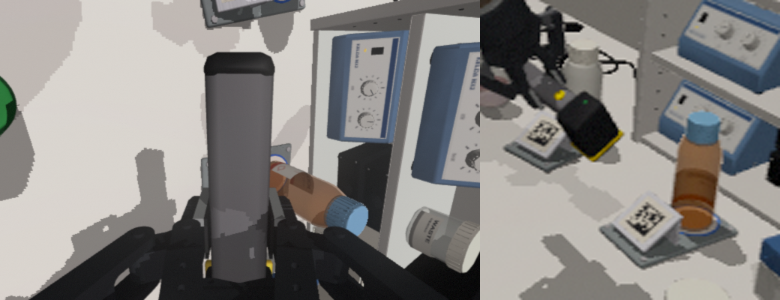

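The head faces the amber station's label (645,220 in the side crop) and is aligned with its normal. I'll advance 95 mm along the window axis and hold.

Emit:
drive_tool --rows '[{"dx": 0, "dy": 0, "dz": 0.2, "wx": 0, "wy": 0, "wz": 0, "hand": 20}, {"dx": 0, "dy": 0, "dz": 0.5, "wx": 0, "wy": 0, "wz": 0, "hand": 20}, {"dx": 0, "dy": 0, "dz": 0.9, "wx": 0, "wy": 0, "wz": 0, "hand": 20}, {"dx": 0, "dy": 0, "dz": 1.3, "wx": 0, "wy": 0, "wz": 0, "hand": 20}, {"dx": 0, "dy": 0, "dz": 1.6, "wx": 0, "wy": 0, "wz": 0, "hand": 20}, {"dx": 0, "dy": 0, "dz": 1.8, "wx": 0, "wy": 0, "wz": 0, "hand": 20}, {"dx": 0, "dy": 0, "dz": 1.9, "wx": 0, "wy": 0, "wz": 0, "hand": 20}, {"dx": 0, "dy": 0, "dz": 1.9, "wx": 0, "wy": 0, "wz": 0, "hand": 20}]'

```text
clock: 8.85
eef_pos: [0.575, -0.1753, 0.1266]
tool_rot: [0.701, 0.657, 0.188, 0.201]
ft_force: [-0.5, 0.1, -1.5]
grip_width: 0.0292
grasp_force: 59.9
```

```bash
python3 - <<'E'
from h import *
o=bot.get_obs(); print(o['clock'],o['eef_pos'])
L=np.array([.6257,-.2645,.036]); R0=R.from_quat(o['tool_rot'])
print(R0.inv().apply(L-o['eef_pos'])-[-.086,0,.043])
# check scanner pose in hand via side and top cameras: predicted vs detected head box
b=save('side','s7'); t=save('top','t7')
H=np.array([[-(x+.015),y,-z-.0075] for x in(.048,.094) for y in(-.025,.025) for z in(-.05,.014)])
W=o['eef_pos']+R0.apply(H)
for n,im in(('side',b),('top',t)):
    C=cam(n); p=proj(C,W); im=im[:,:,::-1].copy()
    for q in p: cv2.circle(im,tuple(int(round(v)) for v in q),1,(255,0,255),-1)
    u,v=proj(C,L[None])[0]; cv2.circle(im,(int(u+.5),int(v+.5)),1,(0,255,0),-1)
    c=p.mean(0).astype(int); k=60 if n=='side' else 40; cv2.imwrite(f'pics/{n}7.png',cv2.resize(im[c[1]-k:c[1]+k,c[0]-k:c[0]+k],(390,390),interpolation=cv2.INTER_CUBIC))
cv2.imwrite('pics/v7.png',np.hstack([cv2.imread('pics/side7.png'),cv2.imread('pics/top7.png')]))
E
```

```text
8.85 [ 0.57498069 -0.17531514  0.12659792]
[ 2.62624449e-04 -9.69640382e-05  6.36933200e-02]
```

View pics/v7.png

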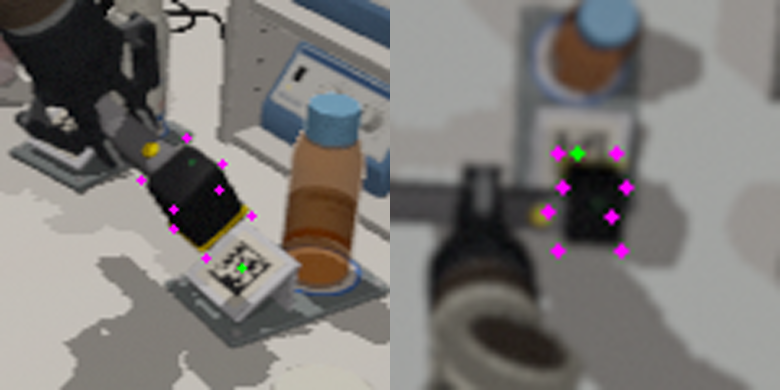

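Emit:
drive_tool --rows '[{"dx": 0, "dy": 0, "dz": 0, "wx": 0, "wy": 0, "wz": 0, "hand": 20}, {"dx": 0, "dy": 0, "dz": 0, "wx": 0, "wy": 0, "wz": 0, "hand": 20}, {"dx": 0, "dy": 0, "dz": 0, "wx": 0, "wy": 0, "wz": 0, "hand": 20}, {"dx": 0, "dy": 0, "dz": 0, "wx": 0, "wy": 0, "wz": 0, "hand": 20}, {"dx": 0, "dy": 0, "dz": 0, "wx": 0, "wy": 0, "wz": 0, "hand": 20}, {"dx": 0, "dy": 0, "dz": 0, "wx": 0, "wy": 0, "wz": 0, "hand": 20}, {"dx": 0, "dy": 0, "dz": 0, "wx": 0, "wy": 0, "wz": 0, "hand": 20}, {"dx": 0, "dy": 0, "dz": 0, "wx": 0, "wy": 0, "wz": 0, "hand": 20}, {"dx": 0, "dy": 0, "dz": 0, "wx": 0, "wy": 0, "wz": 0, "hand": 20}, {"dx": 0, "dy": 0, "dz": 0, "wx": 0, "wy": 0, "wz": 0, "hand": 20}, {"dx": 0, "dy": 0, "dz": 0, "wx": 0, "wy": 0, "wz": 0, "hand": 20}, {"dx": 0, "dy": 0, "dz": 0, "wx": 0, "wy": 0, "wz": 0, "hand": 20}, {"dx": 0, "dy": 0, "dz": 0, "wx": 0, "wy": 0, "wz": 0, "hand": 20}, {"dx": 0, "dy": 0, "dz": 0, "wx": 0, "wy": 0, "wz": 0, "hand": 20}, {"dx": 0, "dy": 0, "dz": 0, "wx": 0, "wy": 0, "wz": 0, "hand": 20}, {"dx": 0, "dy": 0, "dz": 0, "wx": 0, "wy": 0, "wz": 0, "hand": 20}, {"dx": 0, "dy": 0, "dz": 0, "wx": 0, "wy": 0, "wz": 0, "hand": 20}, {"dx": 0, "dy": 0, "dz": 0, "wx": 0, "wy": 0, "wz": 0, "hand": 20}, {"dx": 0, "dy": 0, "dz": 0, "wx": 0, "wy": 0, "wz": 0, "hand": 20}, {"dx": 0, "dy": 0, "dz": 0, "wx": 0, "wy": 0, "wz": 0, "hand": 20}]'

```text
clock: 10.95
eef_pos: [0.5747, -0.1752, 0.1273]
tool_rot: [0.701, 0.657, 0.188, 0.201]
ft_force: [0.0, 0.7, -1.5]
grip_width: 0.0291
grasp_force: 59.9
```

The side view shows the head square over the amber label, with the predicted label centre (241,268) landing on the pattern and the head corners matching to a few mm. The 2 s hold is done. Now I'll retreat along the axis.

Emit:
drive_tool --rows '[{"dx": 0, "dy": 0, "dz": -0.2, "wx": 0, "wy": 0, "wz": 0, "hand": 20}, {"dx": 0, "dy": 0, "dz": -0.6, "wx": 0, "wy": 0, "wz": 0, "hand": 20}, {"dx": 0, "dy": 0, "dz": -1.1, "wx": 0, "wy": 0, "wz": 0, "hand": 20}, {"dx": 0, "dy": 0, "dz": -1.7, "wx": 0, "wy": 0, "wz": 0, "hand": 20}, {"dx": 0, "dy": 0, "dz": -2.3, "wx": 0, "wy": 0, "wz": 0, "hand": 20}, {"dx": 0, "dy": 0, "dz": -2.8, "wx": 1, "wy": 0, "wz": 0, "hand": 20}, {"dx": 0, "dy": 0, "dz": -3.2, "wx": 2.4, "wy": 0, "wz": 0, "hand": 20}, {"dx": 0, "dy": 0, "dz": -3.4, "wx": 3.9, "wy": 0, "wz": 0.1, "hand": 20}, {"dx": 0, "dy": 0, "dz": -3.4, "wx": 5.2, "wy": 0, "wz": 0.2, "hand": 20}, {"dx": 0, "dy": 0, "dz": -3.4, "wx": 6.1, "wy": 0, "wz": 0.25, "hand": 20}, {"dx": 0, "dy": 0, "dz": -3.4, "wx": 6.4, "wy": 0, "wz": 0.25, "hand": 20}, {"dx": 0, "dy": 0, "dz": -3.4, "wx": 6.4, "wy": 0, "wz": 0.25, "hand": 20}]'

```text
clock: 12.15
eef_pos: [0.4858, -0.1694, 0.2714]
tool_rot: [0.736, 0.677, 0.002, -0.002]
ft_force: [0.0, 1.0, -2.2]
grip_width: 0.029
grasp_force: 60.0
```

```bash
python3 - <<'E'
from h import *
o=bot.get_obs(); print(o['clock'],o['eef_pos'],o['tool_rot'])
R0=R.from_quat(o['tool_rot']); q=-1.65612
yy=R.from_matrix(np.c_[[-np.cos(q),-np.sin(q),0],[-np.sin(q),np.cos(q),0],[0,0,-1]])
print((R0.inv().apply(np.array([.472,.340,.255])-o['eef_pos'])*20).round(2),(np.degrees((R0.inv()*yy).as_rotvec())/5).round(2))
E
```

```text
12.15 [ 0.48577818 -0.16939813  0.27141227] [ 0.73641799  0.67652005  0.00230406 -0.00196314]
[10.13 -1.14  0.39] [ 0.   -0.07  0.01]
```

Emit:
drive_tool --rows '[{"dx": 0.1, "dy": 0, "dz": 0, "wx": 0, "wy": -0.07, "wz": 0.01, "hand": 20}, {"dx": 0.4, "dy": -0.05, "dz": 0, "wx": 0, "wy": -0.07, "wz": 0.01, "hand": 20}, {"dx": 0.9, "dy": -0.1, "dz": 0, "wx": 0, "wy": -0.07, "wz": 0.01, "hand": 20}, {"dx": 1.6, "dy": -0.18, "dz": 0, "wx": 0, "wy": -0.07, "wz": 0.01, "hand": 20}, {"dx": 2.4, "dy": -0.27, "dz": 0.05, "wx": 0, "wy": -0.07, "wz": 0.01, "hand": 20}, {"dx": 3.3, "dy": -0.37, "dz": 0.1, "wx": 0, "wy": -0.07, "wz": 0.01, "hand": 20}, {"dx": 4.2, "dy": -0.47, "dz": 0.15, "wx": 0, "wy": -0.07, "wz": 0.01, "hand": 20}, {"dx": 5.1, "dy": -0.57, "dz": 0.2, "wx": 0, "wy": -0.07, "wz": 0.01, "hand": 20}, {"dx": 6, "dy": -0.67, "dz": 0.25, "wx": 0, "wy": -0.07, "wz": 0.01, "hand": 20}, {"dx": 6.9, "dy": -0.78, "dz": 0.3, "wx": 0, "wy": -0.07, "wz": 0.01, "hand": 20}, {"dx": 7.8, "dy": -0.88, "dz": 0.35, "wx": 0, "wy": -0.07, "wz": 0.01, "hand": 20}, {"dx": 8.6, "dy": -0.97, "dz": 0.39, "wx": 0, "wy": -0.07, "wz": 0.01, "hand": 20}, {"dx": 9.3, "dy": -1.05, "dz": 0.39, "wx": 0, "wy": -0.07, "wz": 0.01, "hand": 20}, {"dx": 9.8, "dy": -1.1, "dz": 0.39, "wx": 0, "wy": -0.07, "wz": 0.01, "hand": 20}, {"dx": 10.06, "dy": -1.13, "dz": 0.39, "wx": 0, "wy": -0.07, "wz": 0.01, "hand": 20}, {"dx": 10.13, "dy": -1.14, "dz": 0.39, "wx": 0, "wy": -0.07, "wz": 0.01, "hand": 20}, {"dx": 10.13, "dy": -1.14, "dz": 0.39, "wx": 0, "wy": -0.07, "wz": 0.01, "hand": 20}, {"dx": 10.13, "dy": -1.14, "dz": 0.39, "wx": 0, "wy": -0.07, "wz": 0.01, "hand": 20}]'

```text
clock: 13.95
eef_pos: [0.4711, 0.339, 0.2552]
tool_rot: [0.737, 0.676, -0.0, 0.0]
ft_force: [-0.2, 0.4, -1.8]
grip_width: 0.0289
grasp_force: 60.0
```

```bash
python3 - <<'E'
from h import *
o=bot.get_obs(); print(o['clock'],o['eef_pos'],o['tool_rot'])
R0=R.from_quat(o['tool_rot']); q=-1.65612
yy=R.from_matrix(np.c_[[-np.cos(q),-np.sin(q),0],[-np.sin(q),np.cos(q),0],[0,0,-1]])
print((R0.inv().apply(np.array([.4725,.340,.066])-o['eef_pos'])*20).round(3),(np.degrees((R0.inv()*yy).as_rotvec())/5).round(3))
# handle slip check: compare handle outline with w4
a=cv2.cvtColor(cv2.imread('pics/w4.png'),6); b=cv2.cvtColor(save('wrist','w8')[:,:,::-1],6)
print(cv2.phaseCorrelate(np.float64(a[60:330,250:380]),np.float64(b[60:330,250:380])))
E
```

```text
13.95 [0.47114903 0.33904153 0.25515387] [ 7.37338243e-01  6.75523645e-01 -2.22674169e-04  2.65409309e-04]
[0.024 0.025 3.783] [ 0.001  0.008 -0.024]
((0.47186959188141486, -0.015915758759149412), 0.9655394330415314)
```

No slip in the hand. I'll lower the scanner into the cradle.

Emit:
drive_tool --rows '[{"dx": 0.02, "dy": 0.02, "dz": 0.3, "wx": 0, "wy": 0, "wz": -0.02, "hand": 20}, {"dx": 0.02, "dy": 0.02, "dz": 0.8, "wx": 0, "wy": 0, "wz": -0.02, "hand": 20}, {"dx": 0.02, "dy": 0.02, "dz": 1.4, "wx": 0, "wy": 0, "wz": -0.02, "hand": 20}, {"dx": 0.02, "dy": 0.02, "dz": 2, "wx": 0, "wy": 0, "wz": -0.02, "hand": 20}, {"dx": 0.02, "dy": 0.02, "dz": 2.6, "wx": 0, "wy": 0, "wz": -0.02, "hand": 20}, {"dx": 0.02, "dy": 0.02, "dz": 3, "wx": 0, "wy": 0, "wz": -0.02, "hand": 20}, {"dx": 0.02, "dy": 0.02, "dz": 3.3, "wx": 0, "wy": 0, "wz": -0.02, "hand": 20}, {"dx": 0.02, "dy": 0.02, "dz": 3.5, "wx": 0, "wy": 0, "wz": -0.02, "hand": 20}, {"dx": 0.02, "dy": 0.02, "dz": 3.64, "wx": 0, "wy": 0, "wz": -0.02, "hand": 20}, {"dx": 0.02, "dy": 0.02, "dz": 3.72, "wx": 0, "wy": 0, "wz": -0.02, "hand": 20}, {"dx": 0.02, "dy": 0.02, "dz": 3.77, "wx": 0, "wy": 0, "wz": -0.02, "hand": 20}, {"dx": 0.02, "dy": 0.02, "dz": 3.77, "wx": 0, "wy": 0, "wz": -0.02, "hand": 20}]'

```text
clock: 15.2
eef_pos: [0.4725, 0.3412, 0.0667]
tool_rot: [0.736, 0.677, 0.0, 0.0]
ft_force: [0.7, -1.0, -2.0]
grip_width: 0.0293
grasp_force: 60.0
```

Emit:
drive_tool --rows '[{"dx": 0, "dy": 0, "dz": 0.02, "wx": 0, "wy": 0, "wz": 0, "hand": 20}, {"dx": 0, "dy": 0, "dz": 0.02, "wx": 0, "wy": 0, "wz": 0, "hand": 20}, {"dx": 0, "dy": 0, "dz": 0.02, "wx": 0, "wy": 0, "wz": 0, "hand": 34}, {"dx": 0, "dy": 0, "dz": 0.02, "wx": 0, "wy": 0, "wz": 0, "hand": 45}, {"dx": 0, "dy": 0, "dz": 0.02, "wx": 0, "wy": 0, "wz": 0, "hand": 65}, {"dx": 0, "dy": 0, "dz": 0.02, "wx": 0, "wy": 0, "wz": 0, "hand": 65}, {"dx": 0, "dy": 0, "dz": 0.02, "wx": 0, "wy": 0, "wz": 0, "hand": 65}, {"dx": 0, "dy": 0, "dz": 0.02, "wx": 0, "wy": 0, "wz": 0, "hand": 65}]'

```text
clock: 16.0
eef_pos: [0.4722, 0.3411, 0.0653]
tool_rot: [0.736, 0.677, -0.0, 0.0]
ft_force: [0.4, -0.6, -0.0]
grip_width: 0.0647
grasp_force: 0.0
```

Emit:
drive_tool --rows '[{"dx": 0, "dy": 0, "dz": -0.2, "wx": 0, "wy": 0, "wz": 0, "hand": 65}, {"dx": 0, "dy": 0, "dz": -0.6, "wx": 0, "wy": 0, "wz": 0, "hand": 65}, {"dx": 0, "dy": 0, "dz": -1.2, "wx": 0, "wy": 0, "wz": 0, "hand": 65}, {"dx": -0.2, "dy": 0, "dz": -2, "wx": 0, "wy": 0, "wz": 0, "hand": 65}, {"dx": -0.5, "dy": 0, "dz": -2.8, "wx": 0, "wy": 0, "wz": 0, "hand": 65}, {"dx": -0.7, "dy": 0, "dz": -3.4, "wx": 0, "wy": 0, "wz": 0, "hand": 65}, {"dx": -0.7, "dy": 0, "dz": -3.5, "wx": 0, "wy": 0, "wz": 0, "hand": 65}, {"dx": -0.7, "dy": 0, "dz": -3.5, "wx": 0, "wy": 0, "wz": 0, "hand": 65}, {"dx": -0.7, "dy": 0, "dz": -3.5, "wx": 0, "wy": 0, "wz": 0, "hand": 65}]'

```text
clock: 16.9
eef_pos: [0.4688, 0.3062, 0.2394]
tool_rot: [0.736, 0.677, -0.001, -0.0]
ft_force: [-0.0, 0.7, -1.0]
grip_width: 0.0647
grasp_force: 0.0
```

```bash
python3 - <<'E'
from h import *
o=bot.get_obs(); print(o['clock'],o['eef_pos'],o['grip_width'])
a=save('wrist','w9'); C=cam('wrist',o)
q=-1.65612; c,s=np.cos(q),np.sin(q)
mod=np.array([[-.1,-.015,.086],[-.1,.015,.086],[.05,-.015,.086],[.05,.015,.086],[.094,-.023,.087],[.094,.023,.087],[-.105,-.045,.008],[-.105,.045,.008],[.105,-.045,.008],[.105,.045,.008]])@np.array([[c,s,0],[-s,c,0],[0,0,1]])+[.4705,.3254,0]
im=a[:,:,::-1].copy()
for p in proj(C,mod): cv2.circle(im,tuple(int(round(v)) for v in p),2,(255,0,255),-1)
cv2.imwrite('pics/v9.png',im)
E
```

```text
16.9 [0.46881066 0.30615774 0.23939139] 0.06474158144183007
```

View pics/v9.png

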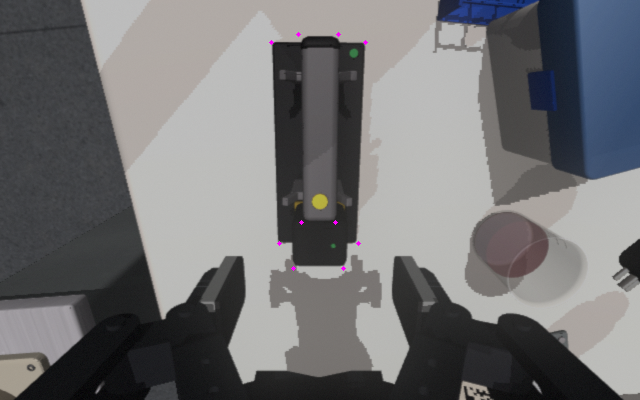

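The scanner lies back in the cradle (tail at (320,42), head end at (320,264)), aligned with the plate as before and head at the same end. The hand is clear, so I'm handing in.

```bash
python3 -c "
from workcell import bot
print(bot.job_done())"
```

```text
the job is handed in; nothing more can be done
None
```

I read the amber bottle's station label from about 64 mm with a hold of just over 2 s, laid the scanner back in its cradle with the head at the same end, let go and handed the job in at about 17 s; it returned no verdict.

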